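# Set the mitre fence and register a bracket blank

### The job

Swing the fence of the mitre jig round until its yellow pointer lines up with the red angle mark. Then register the orange anodised bar in the fence's inside corner: slide it until one end sits against the fence's stop foot and one long side lies flat against the fence, and finish by pressing it home against the fence with a steady push of about 7 N; only friction holds the fence, and it must still be on the mark at the end. Leave the bar lying flat, and leave the piston, the spring and the screwdriver where they are.

Things in the scene. Friction and masses are not known exactly. Their poses are not given: they have to be found in the camera images.
- jig: aluminium base plate of the mitre jig, 300 (x) x 270 (y) x 10 mm thick, fixed to the bench. Origin: centre of its underside. The fence's pivot stands at x = +20, y = -100 mm in this frame; black scale ticks are engraved on an arc about the pivot.
- fence: steel fence: a lever on a vertical pivot, held only by friction (about 0.9 N m). Origin: pivot axis at the plate's top face, 10 mm above the bench; y runs along the fence to the pointer, z up. Blade (long bar, collider fence_c0): x = -7 to 7, y = -9 to 166, z to 23.5 mm; boss of radius 16 mm at the pivot. Turns from -0.95 to 0.5 rad (counter-clockwise from above) off the jig's y axis.
- fence_corner (a point): inside corner, at plate level, between the fence's registering face (its -x face, x = -7 mm) and the stop face (y = 30 mm) of the stop foot, a block on that side of the fence at x = -47 to -5, y = 18 to 30 mm, 23.5 mm high (fence frame).
- fence_tip (a point): tip of the fence's yellow pointer, 173 mm from the pivot along the fence's y, 6 mm above the plate; a yellow line also runs along the fence's top.
- fence_post (a point): centre of the top of the black upright post on the fence by which it is pushed: diameter 16 mm, at y = 150 mm in the fence frame, from 23.5 to 65.5 mm above the plate.
- angle_mark: red angle mark clamped flat on the plate, 4 mm high. Origin: on the fence's pivot axis at the plate's top face; its y axis points from the pivot along the commanded direction of the fence. The red block spans y = 179 to 208 mm, 10 mm wide.
- mark_point (a point): near end of the red mark, 184 mm from the pivot along the commanded direction, 4 mm above the plate.
- bar: loose orange anodised aluminium flat bar (the bracket blank), 30 (x) x 100 (y) x 14 mm high, about 0.12 kg, lying on the plate on the fence's -x side. Origin: centre of its underside; y is its long axis. Home in the corner, its origin is at x = -22, y = 80 mm in the fence frame.
- piston: aluminium engine piston standing on the bench, diameter 52, 50 mm high; leave alone. Origin: centre of its underside.
- valve_spring: steel coil valve spring standing on the bench, diameter 32, 49 mm high; leave alone. Origin: centre of its underside.
- screwdriver: screwdriver with a red handle lying on the bench, 190 mm long along its x; leave alone. Origin: under its middle.
Things that resemble listed ones, but are neither listed nor needed, are in the scene too. There is more than one size of the bar; the job needs the middle-sized.

How it is judged:
By the outcome, as a careful person would: the job done as asked, in the order asked, and still so for the second after the job is handed in, with the robot touching nothing.
It also fails if it takes over 72 s, if anything falls off the work surface, if the arm or the gripper's body presses on something with over 40 N, if the wrist force passes 120 N, or if a joint passes its speed limit or range.

### The arm

A 6-joint arm with a two-finger parallel gripper is mounted at the origin on the work surface. World frame = base frame: x ahead of the robot, y to its left, z up, the work surface at z = 0. Lengths are in m, angles in degrees, forces in N, time in s.
With the tool pointing down it reaches from about 0.375 to 0.9 m from the base axis. Payload 3.1 kg.
Tool frame: the origin (TCP) lies at the very end of the fingers, on their centre line; the grasp point (between the pads) lies 19 mm behind it; z points along the fingers, y is the line along which they close (so a half turn about z gives the same grasp; the last joint's range is limited). The gripper opens to 87 mm and grips with 3 to 60 N. Pads are 19 mm wide; open, the fingers measure 117 mm over their backs; the gripper's body (75 mm by 190 mm) begins 51 mm behind the grasp point.
Start: joints at [-75.602, 30.224, 82.088, -0, 67.689, -10.227], TCP at [0.26, -0.568, 0.223] pointing down, gripper open.
Joint ranges: [-176.69, 176.69], [-43.24, 126.21], [12.49, 139.97], [-82, 262], [0, 151.66], [-163.58, 163.58]. Speed limits (degrees/s): [159.86, 159.86, 180, 180, 180, 180].

### API

Orientations are given as a 3x3 rotation matrix whose columns are the frame's x, y, z axes.
In Python, from rig import bot, imaging gives the robot as it stands.
- The arm moves only by the tool drive_tool, never from a script. Its argument "deltas" is text: rows parted by semicolons, each of 5 numbers parted by spaces: the finger opening in mm, from 0 to 87, then the shift along the world's x, y, z in mm, then the turn about the world's z in rad. In form: jaw dx dy dz twist; .... A call has 1 to 12 rows; each row is the pose to reach, as a shift and turn from the pose commanded when the call began; what a row does not reach only later rows make up. A row lasts 1/10 s, in which the tool goes at most 50 mm and 8.59 degrees, less where a joint would pass 70% of its speed; a pose out of reach is approached as far as the arm can. A call with a gripper value outside its range is refused whole. The fingers move at their own pace and stop on an object; the grip force is fixed at half the most. Time passes only in rows, so rows that repeat a pose let the fingers close. It gives the time, the measured TCP pose, the force, the opening and the grip force at its end, in the units of the state.
- bot.read_state(): the state, without advancing time (a new reading comes with each control period).
- imaging.capture(name): name is "scene" or "top"; returns the picture (480x640x3 uint8, red, green, blue); there is no depth.
- imaging.camera_model(name): a dict with "fx", "fy", "cx", "cy" (pixels), "dist" ([k1, k2, p1, p2, k3] as OpenCV has them; the pictures are not rectified), "T" (4x4, takes a point from camera to world coordinates). Camera axes: x right, y down, z forward; pixel columns grow to the right and rows downward; lengths in m; the calibration is good to about 2 mm. A picture is of the moment at which its call begins. camera_model takes no time and is no camera call.
- bot.hand_in(): hands the job in; it is judged then, once.
The state is a dict: "time_s": time; "joint_positions": joint angles; "qvel": joint speeds; "tau": joint torques, N m; "position": TCP position; "tcp_rot": TCP orientation; "force": force on the tool from outside, world axes, zero at the start; "moment": the same for the moment, N m; "opening": opening from 0.0 (shut) to 1.0 (fully open); "grasp_force": force on a finger pad.
Only numpy, scipy, OpenCV 4.12 (cv2) and the standard library are available. Lean on these libraries where they do the work, as an engineer would, in place of code of your own. Each camera call takes 0.05 s, during which the arm holds its last target. There are 200 camera calls.

## Working session

There is one attempt and no reset: what is moved stays moved. The work goes in short steps, Python scripts to look and compute and a tool call to move; the robot and the scene stay as the last step left them, time stands still between calls to the robot, and variables do not carry over. Pictures are saved under pics/ and viewed, at most 10 in all, crops included, and the job is handed in when it is done.

Besides the shell and the picture viewer there is one more tool, called after ">>>" in YAML: its name, and indented under it one key for each argument. drive_tool: Moves the arm, as the interface text tells. Its arguments: {"type":"object","properties":{"deltas":{"type":"string"}},"required":["deltas"]}

```bash
mkdir -p pics; python3 - <<'E'
from rig import bot, imaging
import cv2
for n in("scene","top"):
    im=imaging.capture(n); cv2.imwrite(f"pics/{n}0.png",im[:,:,::-1])
    m=imaging.camera_model(n); print(n,m)
s=bot.read_state(); print(s['time_s'],s['position'],s['tcp_rot'],s['force'])
E
```

```text
scene {'fx': 621.351669710058, 'fy': 621.351669710058, 'cx': 327.88489450651326, 'cy': 239.29203758095258, 'dist': array([-0.04174311,  0.        ,  0.        ,  0.        ,  0.        ]), 'T': array([[ 0.30198494,  0.61238563, -0.73060861,  1.36451262],
       [ 0.95325093, -0.18525151,  0.23873529, -0.2613452 ],
       [ 0.01085171, -0.76854779, -0.63970034,  0.8410834 ],
       [ 0.        ,  0.        ,  0.        ,  1.        ]])}
top {'fx': 502.50165638467956, 'fy': 502.50165638467956, 'cx': 324.6785261097578, 'cy': 240.8035914714104, 'dist': array([0.04736267, 0.        , 0.        , 0.        , 0.        ]), 'T': array([[-0.02643867, -0.99661051,  0.07790056,  0.44665033],
       [-0.99914385,  0.02882549,  0.02967572,  0.03843708],
       [-0.03182066, -0.07704928, -0.99651937,  0.82999661],
       [ 0.        ,  0.        ,  0.        ,  1.        ]])}
0.1 [ 0.26028328 -0.56750369  0.22165442] [[ 9.09049469e-01  4.16687922e-01 -4.89184313e-04]
 [ 4.16688063e-01 -9.09047541e-01  1.90459361e-03]
 [ 3.48929357e-04 -1.93520708e-03 -9.99998067e-01]] [-0.09638412 -0.59362486 -0.86635248]
```

View pics/top0.png

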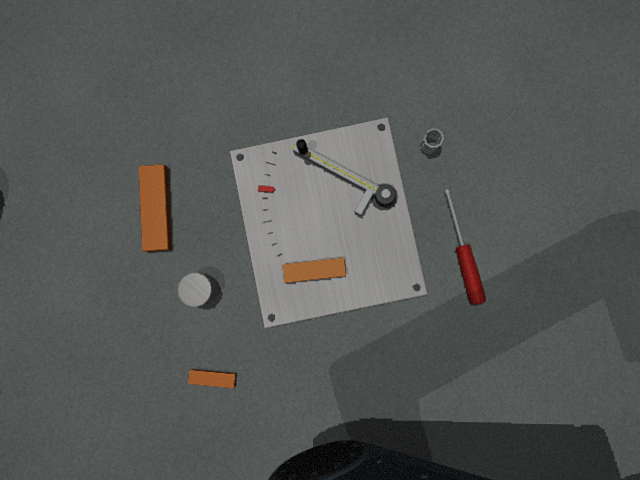

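View pics/scene0.png

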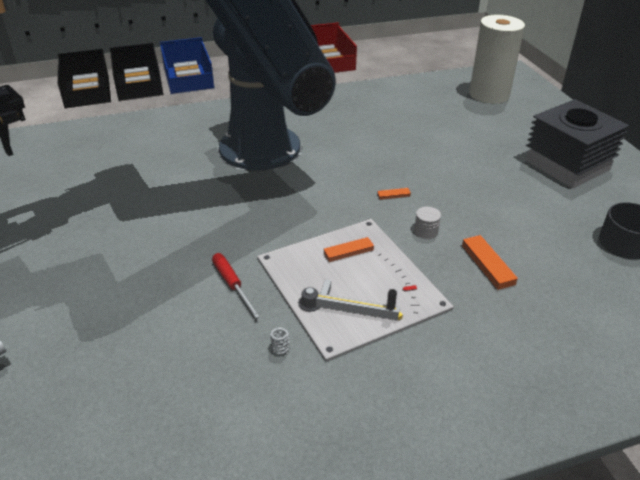

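The pivot is at about (386,195) in the top view, with the pointer tip at (296,149), post top (302,146), red mark (266,189) and the middle-sized bar centred at (314,270) on the plate. The fence has to swing counter-clockwise.

```bash
cat > h.py <<'E'
import numpy as np, cv2
from rig import bot, imaging
def ray(n,px,z):
    m=imaging.camera_model(n); K=np.array([[m['fx'],0,m['cx']],[0,m['fy'],m['cy']],[0,0,1]])
    u=cv2.undistortPoints(np.float64(px).reshape(-1,1,2),K,m['dist']).reshape(-1,2)
    d=np.c_[u,np.ones(len(u))]@m['T'][:3,:3].T; o=m['T'][:3,3]
    return (o+d*((z-o[2])/d[:,2])[:,None])[:,:2]*1000
def proj(n,P):
    m=imaging.camera_model(n); K=np.array([[m['fx'],0,m['cx']],[0,m['fy'],m['cy']],[0,0,1]])
    T=np.linalg.inv(m['T']); return cv2.projectPoints(np.float64(P)/1000,cv2.Rodrigues(T[:3,:3])[0],T[:3,3],K,m['dist'])[0].reshape(-1,2)
def blobs(im,lo,hi,amin=8):
    h=cv2.cvtColor(im,cv2.COLOR_RGB2HSV); k=cv2.inRange(h,lo,hi)
    n,l,s,c=cv2.connectedComponentsWithStats(k)
    return [(s[i,4],c[i],np.argwhere(l==i)[:,::-1]) for i in range(1,n) if s[i,4]>=amin]
def rect(pts): # z-plane points -> centre, size, long axis angle
    r=cv2.minAreaRect(np.float32(pts)); b=cv2.boxPoints(r); e=b[1]-b[0]; f=b[2]-b[1]
    L=e if np.hypot(*e)>np.hypot(*f) else f
    return np.round(r[0],1),np.round(r[1],1),np.degrees(np.arctan2(L[1],L[0]))
E
python3 - <<'E'
from h import *
im=cv2.imread("pics/top0.png")[:,:,::-1].copy()
for nm,lo,hi in(("orange",(5,120,90),(16,255,255)),("red",(0,150,90),(4,255,255)),("red2",(172,130,80),(180,255,255)),("yel",(22,90,80),(36,255,255))):
    for a,c,p in blobs(im,lo,hi):
        z={"orange":.024,"red":.014,"red2":.014,"yel":.0335}[nm]
        print(nm,a,c.round(1),ray("top",c,z).round(1),rect(ray("top",p,z)))
print("corners",ray("top",[(231,150),(388,118),(427,294),(265,327)],.01).round(1))
g=cv2.cvtColor(im,cv2.COLOR_RGB2GRAY); print(g[250,150:460:6])
k=(g>115).astype(np.uint8); k[:100]=0;k[340:]=0
n,l,s,c=cv2.connectedComponentsWithStats(k); i=1+s[1:,4].argmax(); print(s[i])
print("plate",rect(ray("top",np.argwhere(l==i)[:,::-1],.01)))
print("screws",ray("top",[(240,157),(381,127.5),(417,287),(271.5,318)],.01).round(1))
print("post",ray("top",(302,144),.0755), "scene post",ray("scene",(392,292),.0755))
print("boss",ray("top",(386,194),.035))
E
```

```text
orange 2196 [152.9 207.5] [[572.  340.5]] (array([572.6, 340.5]), array([140.,  42.]), np.float32(2.4021916))
orange 1136 [313.8 269.9] [[463.3  81.1]] (array([463.3,  81.1]), array([29.5, 99.2]), np.float32(-85.2298))
orange 642 [211.1 378.5] [[296.9 247.4]] (array([296.8, 247.3]), array([72.7, 21.5]), np.float32(83.12817))
red 76 [265.8 188.6] [[599.4 157.5]] (array([599.2, 156.9]), array([26. ,  8.2]), np.float32(81.04412))
red 633 [470.7 273.4] [[ 451.3 -169.5]] (array([ 451.1, -169.6]), array([93.7, 21.1]), np.float32(10.966025))
yel 140 [341.8 171. ] [[620.5  31.7]] (array([620.3,  31.8]), array([123.9,   3.2]), np.float32(59.584373))
corners [[666.9 214.9]
 [711.6 -47.4]
 [420.1 -99.6]
 [373.6 163.2]]
[ 70  39  38  48  90  91  87  84  89  89  88  93  90  86  90  88  90 145
 148 147 146 151 148 148 150 149 151 149 149 142 146 139 135 139 142 142
 142 140 138 139 136 131 137 137 134  83  87  90  87  89  85  32]
[  230   118   197   210 26655]
plate (array([543.3,  59.4]), array([297.9, 268.1]), np.float32(10.231986))
screws [[654.6 200. ]
 [696.1 -35.4]
 [431.7 -84.1]
 [387.8 152.4]]
post [[655.02480891  91.65474823]] scene post [[660.26128651  88.30682522]]
boss [[580.63989595 -37.4410333 ]]
```

```bash
python3 - <<'E'
import cv2
im=cv2.imread("pics/top0.png")[110:335,220:435]; cv2.imwrite("pics/c1.png",cv2.resize(im,None,fx=2.65,fy=2.65,interpolation=cv2.INTER_CUBIC))
E
```

```text
(no output)
```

View pics/c1.png

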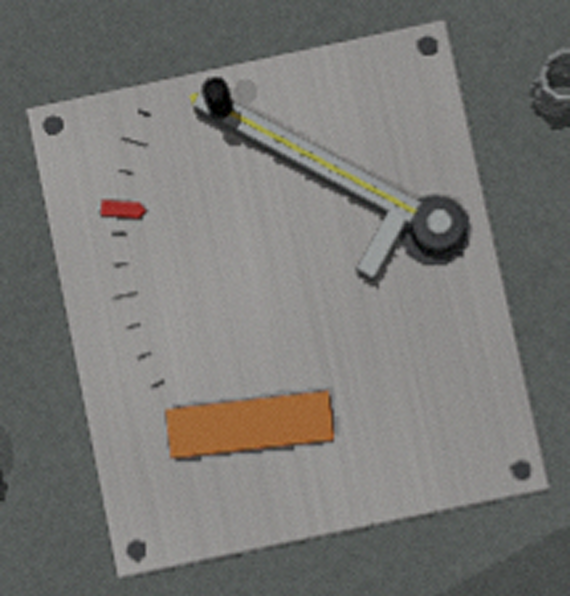

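>>> drive_tool:
  deltas: "60 395 660 -30 0.614;60 395 660 -30 0.614;60 395 660 -30 0.614;60 395 660 -30 0.614;60 395 660 -30 0.614;60 395 660 -30 0.614;60 395 660 -30 0.614;60 395 660 -30 0.614;60 395 660 -30 0.614;60 395 660 -30 0.614;60 395 660 -30 0.614;60 395 660 -30 0.614"

```text
time_s: 1.3
position: [0.5689, -0.0516, 0.1988]
tcp_rot: [[0.503, 0.864, -0.001], [0.864, -0.503, 0.0], [-0.0, -0.001, -1.0]]
force: [0.9, -0.2, -0.2]
opening: 0.687
grasp_force: 0.0
```

>>> drive_tool:
  deltas: "60 86 143 0 0;60 86 143 0 0;60 86 143 0 0;60 86 143 0 0;60 86 143 -50 0;60 86 143 -90 0;60 86 143 -90 0"

```text
time_s: 2.0
position: [0.6486, 0.0892, 0.1026]
tcp_rot: [[0.503, 0.864, -0.015], [0.864, -0.503, 0.0], [-0.008, -0.013, -1.0]]
force: [-1.5, 0.7, -1.0]
opening: 0.688
grasp_force: 0.0
```

>>> drive_tool:
  deltas: "60 0 0 0 0;60 0 0 -30 0;60 0 0 -60 0;60 0 0 -60 0;60 0 0 -60 0"

```text
time_s: 2.5
position: [0.6558, 0.0889, 0.0514]
tcp_rot: [[0.503, 0.864, 0.003], [0.864, -0.503, -0.0], [0.002, 0.003, -1.0]]
force: [-0.0, 0.2, 0.9]
opening: 0.689
grasp_force: 0.0
```

>>> drive_tool:
  deltas: "60 0 2 -11 0;60 0 2 -11 0;8 0 2 -11 0;8 0 2 -11 0;8 0 2 -11 0;8 0 2 -11 0;8 0 2 -11 0;8 0 2 -11 0"

```text
time_s: 3.3
position: [0.6544, 0.0913, 0.0382]
tcp_rot: [[0.503, 0.864, 0.0], [0.864, -0.503, 0.0], [0.0, 0.0, -1.0]]
force: [0.3, 0.8, 0.5]
opening: 0.231
grasp_force: 0.2
```

```bash
python3 - <<'E'
from h import *
s=bot.read_state();print(s['time_s'],s['position'],s['opening'],s['grasp_force'],s['force'])
for n in("top","scene"):
    im=imaging.capture(n);cv2.imwrite(f"pics/{n}1.png",im[:,:,::-1])
a=cv2.imread("pics/top1.png")[90:330,200:420];b=cv2.imread("pics/scene1.png")[180:420,260:480]
cv2.imwrite("pics/c2.png",cv2.resize(np.hstack([a,b]),None,fx=1.8,fy=1.8))
E
```

```text
3.3 [0.65435889 0.09132486 0.03817368] 0.2305807182768858 0.18380913709279412 [0.2645543  0.75132258 0.52845888]
```

View pics/c2.png

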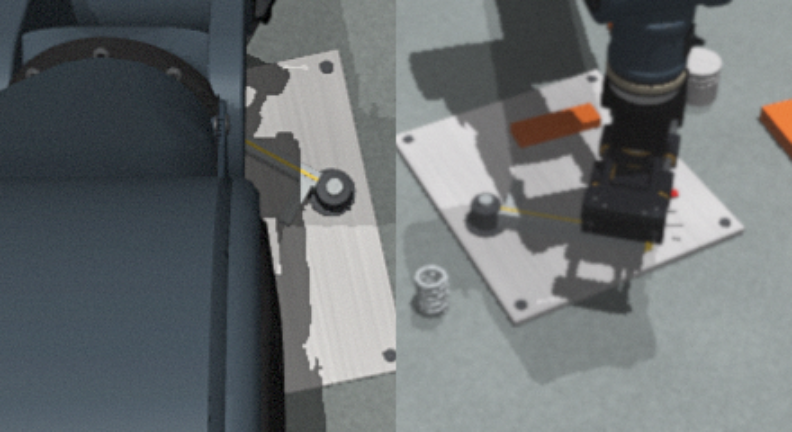

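The gripper straddles the post, so I'll close on it.

>>> drive_tool:
  deltas: "8 0 0 0 0;8 0 0 0 0;8 0 0 0 0;8 0 0 0 0"

```text
time_s: 3.8
position: [0.6557, 0.0906, 0.0382]
tcp_rot: [[0.503, 0.864, 0.003], [0.864, -0.503, -0.001], [0.001, 0.003, -1.0]]
force: [4.1, -3.6, -2.9]
opening: 0.176
grasp_force: 30.0
```

>>> drive_tool:
  deltas: "8 -3.6 2 0 0.028;8 -7.4 4.1 0 0.058;8 -15.6 7.9 0 0.119;8 -24 11.2 0 0.18;8 -32.5 14.1 0 0.241;8 -41.2 16.4 0 0.302;8 -50 18.1 0 0.363;8 -55.1 18.9 0 0.398;8 -55.1 18.9 0 0.398;8 -55.1 18.9 0 0.398"

```text
time_s: 4.8
position: [0.5999, 0.1095, 0.0382]
tcp_rot: [[0.128, 0.992, 0.001], [0.992, -0.128, -0.001], [-0.001, 0.001, -1.0]]
force: [2.4, -4.5, -3.5]
opening: 0.174
grasp_force: 30.0
```

```bash
python3 - <<'E'
from h import *
s=bot.read_state();p=s['position'];print(p,s['force'],s['moment'],np.degrees(np.arctan2(p[1]*1000+36.3,p[0]*1000-580.7)))
im=imaging.capture("scene");cv2.imwrite("pics/scene2.png",im[:,:,::-1])
for z,nm,lo,hi in((.014,"red",(0,150,90),(4,255,255)),(.0335,"yel",(20,90,80),(36,255,255))):
    for a,c,q in blobs(im,lo,hi,4): 
        w=ray("scene",c,z)[0]; print(nm,a,c,w,np.degrees(np.arctan2(w[1]+36.3,w[0]-580.7)),rect(ray("scene",q,z)))
E
```

```text
[0.59992373 0.10954073 0.03821726] [ 2.41568381 -4.53314336 -3.47953229] [-0.63930564 -0.60915505  0.09066593] 82.49095216114189
red 119 [329.37815126  68.2605042 ] [-374.94907172  304.01635028] 160.39866859556463 (array([-375.5,  304.6]), array([84. , 56.9]), np.float32(84.14192))
red 373 [225.22520107 269.33243968] [ 449.41683215 -173.51086629] -133.73525332233802 (array([ 448.6, -173.7]), array([101.5,  23. ]), np.float32(12.250845))
red 39 [409.38461538 287.58974359] [602.30933318 152.71805067] 83.478022888355 (array([601.9, 152.3]), array([23.6,  8.2]), np.float32(72.99524))
yel 12 [375.83333333 285.66666667] [597.15981454  84.88379863] 82.26512270906858 (array([596.6,  84.5]), array([17. ,  2.7]), np.float32(73.02568))
yel 22 [361.54545455 287.31818182] [593.5147053   57.82215695] 82.24686708869821 (array([593.4,  57. ]), array([30.6,  3.2]), np.float32(81.99236))
yel 8 [347.5 289. ] [590.10739166  31.34701211] 82.08288828781038 (array([590.1,  31.3]), array([13.,  0.]), np.float32(73.04126))
yel 5 [397.8 289.4] [618.41012734 120.40103961] 76.46905032573537 (array([618.4, 119.8]), array([1.9, 8. ]), np.float32(-22.51239))
yel 22 [329.5        291.22727273] [585.96242654  -2.38184943] 81.1808324410161 (array([586. ,  -2.5]), array([39.7,  2.3]), np.float32(83.10697))
```

>>> drive_tool:
  deltas: "8 -2.5 0.3 0 0.017;8 -4.9 0.5 0 0.033;8 -4.9 0.5 0 0.033;8 -4.9 0.5 0 0.033;60 -4.9 0.5 0 0.033;60 -4.9 0.5 0 0.033;60 -4.9 0.5 0 0.033;60 -4.9 0.5 0 0.033;60 -4.9 0.5 20 0.033;60 -4.9 0.5 70 0.033;60 -4.9 0.5 110 0.033;60 -4.9 0.5 110 0.033"

```text
time_s: 6.05
position: [0.5983, 0.1112, 0.1543]
tcp_rot: [[0.096, 0.995, 0.012], [0.995, -0.096, 0.0], [0.002, 0.012, -1.0]]
force: [0.8, 0.8, 0.5]
opening: 0.681
grasp_force: 0.0
```

>>> drive_tool:
  deltas: "60 -120 -300 60 0;60 -120 -300 60 0;60 -120 -300 60 0;60 -120 -300 60 0;60 -120 -300 60 0;60 -120 -300 60 0;60 -120 -300 60 0;60 -120 -300 60 0"

```text
time_s: 6.85
position: [0.4734, -0.1925, 0.2084]
tcp_rot: [[0.101, 0.995, 0.0], [0.995, -0.101, -0.001], [-0.001, 0.001, -1.0]]
force: [0.2, 0.4, -0.2]
opening: 0.688
grasp_force: 0.0
```

```bash
cat > look.py <<'E'
from h import *
import sys
k=sys.argv[1]
s=bot.read_state();print(s['time_s'],s['position'],s['force'])
pv=np.array([580.7,-36.3])
acc=sum(imaging.capture("top").astype(float) for _ in range(4))/4
im=acc.astype(np.uint8);cv2.imwrite(f"pics/top{k}.png",im[:,:,::-1])
for z,nm,lo,hi in((.014,"red",(0,150,90),(4,255,255)),(.0335,"yel",(20,80,80),(36,255,255)),(.024,"orange",(5,120,60),(16,255,255))):
    for a,c,q in blobs(im,lo,hi,5):
        if not(225<c[0]<440 and 110<c[1]<330): continue
        w=ray("top",c,z)[0]; d=w-pv; print(nm,a,c.round(1),w.round(1),"r,ang",np.hypot(*d).round(1),np.degrees(np.arctan2(d[1],d[0])).round(2),rect(ray("top",q,z)))
a=im[110:335,220:435,::-1]; cv2.imwrite(f"pics/c{k}.png",cv2.resize(a,None,fx=2.6,fy=2.6,interpolation=cv2.INTER_CUBIC))
E
python3 look.py 3
```

```text
6.85 [ 0.47337928 -0.19248419  0.20838835] [ 0.2302688   0.39862744 -0.23928387]
red 77 [265.7 188.6] [599.4 157.6] r,ang 194.8 84.5 (array([599.2, 157.1]), array([26.2,  8.2]), np.float32(81.04431))
yel 13 [280.2 189. ] [594.4 131.5] r,ang 168.3 85.32 (array([594.4, 131.7]), array([3.2, 6.5]), np.float32(-1.1789845))
yel 158 [336.8 191.1] [588.1  40.6] r,ang 77.2 84.48 (array([588.4,  42.1]), array([125.2,   3.4]), np.float32(84.516884))
orange 1139 [313.9 269.9] [463.4  80.9] r,ang 165.8 135.02 (array([463.5,  80.9]), array([29.5, 99.5]), np.float32(-85.040726))
```

View pics/c3.png

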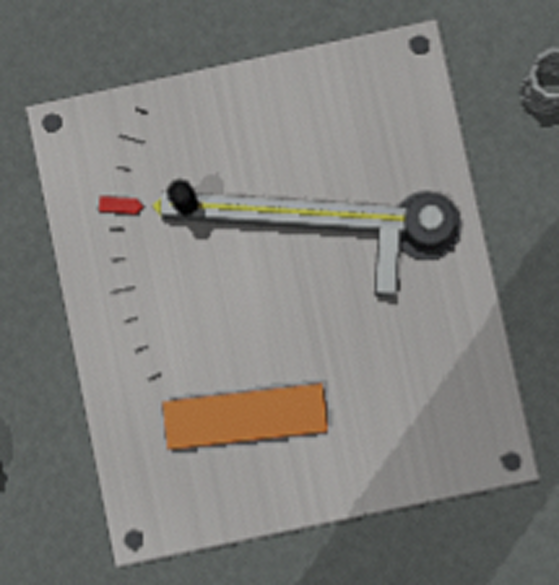

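The fence lies along 84.4–84.5°, which matches the mark at 84.5°, so it is lined up. Next is the bar.

>>> drive_tool:
  deltas: "60 -10 273 0 0.188;60 -10 273 0 0.188;60 -10 273 0 0.188;60 -10 273 0 0.188;60 -10 273 0 0.188;60 -10 273 0 0.188;60 -10 273 -40 0.188;60 -10 273 -90 0.188;60 -10 273 -130 0.188;60 -10 273 -160 0.188;60 -10 273 -160 0.188;60 -10 273 -160 0.188"

```text
time_s: 8.25
position: [0.4637, 0.0848, 0.0479]
tcp_rot: [[-0.094, 0.996, -0.002], [0.996, 0.094, 0.0], [0.0, -0.002, -1.0]]
force: [-0.3, 0.1, 0.4]
opening: 0.688
grasp_force: 0.0
```

>>> drive_tool:
  deltas: "60 0 -3 -15 0;60 0 -3 -34 0;60 0 -3 -34 0;60 0 -3 -34 0;22 0 -3 -34 0;22 0 -3 -34 0;22 0 -3 -34 0;22 0 -3 -34 0;22 0 -3 -34 0;22 0 -3 -34 0"

```text
time_s: 9.25
position: [0.4645, 0.0807, 0.0144]
tcp_rot: [[-0.092, 0.996, 0.0], [0.996, 0.092, 0.0], [-0.0, 0.0, -1.0]]
force: [-0.1, 0.2, 3.2]
opening: 0.337
grasp_force: 30.0
```

>>> drive_tool:
  deltas: "22 10 -4 0 -0.03;22 25 -10 0 -0.07;22 40 -16 0 -0.11;22 55 -21 0 -0.15;22 68 -26 0 -0.17;22 76 -29 0 -0.19;22 78.5 -30 0 -0.19;22 78.5 -30 0 -0.19;22 78.5 -30 0 -0.19"

```text
time_s: 10.15
position: [0.5407, 0.0512, 0.0144]
tcp_rot: [[0.099, 0.995, -0.005], [0.995, -0.099, 0.001], [0.0, -0.005, -1.0]]
force: [-3.2, 1.9, 6.8]
opening: 0.34
grasp_force: 30.0
```

```bash
python3 - <<'E'
from h import *
s=bot.read_state();print(s['time_s'],s['position'],s['tcp_rot'],s['force'])
im=imaging.capture("scene");cv2.imwrite("pics/scene4.png",im[:,:,::-1])
cv2.imwrite("pics/c4.png",cv2.resize(im[200:380,250:470,::-1],None,fx=3,fy=3,interpolation=cv2.INTER_CUBIC))
E
```

```text
10.15 [0.54072793 0.05121115 0.01436997] [[ 9.85296084e-02  9.95123899e-01 -4.51023736e-03]
 [ 9.95134023e-01 -9.85265902e-02  8.87114168e-04]
 [ 4.38410202e-04 -4.57569766e-03 -9.99989435e-01]] [-3.15479377  1.88320593  6.79765244]
```

View pics/c4.png

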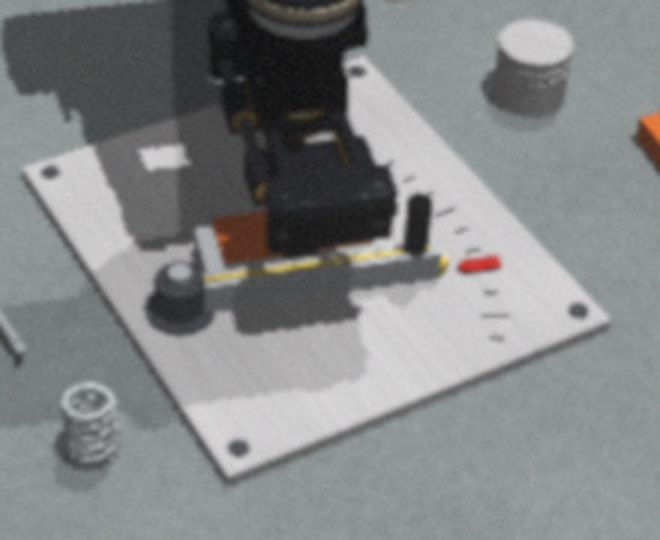

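>>> drive_tool:
  deltas: "22 0 -1 0 0;22 0 -1.5 0 0;22 -0.2 -2 0 0;22 -0.2 -2 0 0;22 -0.2 -2 0 0"

```text
time_s: 10.7
position: [0.5417, 0.0495, 0.0144]
tcp_rot: [[0.098, 0.995, -0.002], [0.995, -0.098, 0.001], [0.001, -0.002, -1.0]]
force: [-1.9, 3.6, 6.0]
opening: 0.341
grasp_force: 30.0
```

>>> drive_tool:
  deltas: "22 0 -0.5 0 0;22 0 -1 0 0;22 0 -1 0 0;22 0 -1 0 0"

```text
time_s: 11.1
position: [0.5421, 0.0484, 0.0144]
tcp_rot: [[0.098, 0.995, -0.001], [0.995, -0.098, 0.001], [0.001, -0.001, -1.0]]
force: [-1.4, 3.6, 5.4]
opening: 0.339
grasp_force: 30.0
```

>>> drive_tool:
  deltas: "22 0 -0.5 0 0;22 0 -1 0 0;22 0 -1 0 0;22 0 -1 0 0"

```text
time_s: 11.5
position: [0.5423, 0.0479, 0.0144]
tcp_rot: [[0.099, 0.995, -0.001], [0.995, -0.099, 0.002], [0.002, -0.001, -1.0]]
force: [-2.0, 6.6, 5.6]
opening: 0.341
grasp_force: 30.0
```

>>> drive_tool:
  deltas: "22 0 -0.5 0 0;22 0 -1 0 0;22 0 -1 0 0;22 0 -1 0 0"

```text
time_s: 11.9
position: [0.5423, 0.0478, 0.0144]
tcp_rot: [[0.099, 0.995, -0.001], [0.995, -0.099, 0.003], [0.003, -0.001, -1.0]]
force: [-0.3, 10.0, 5.3]
opening: 0.341
grasp_force: 30.0
```

>>> drive_tool:
  deltas: "22 0 1.5 0 0;22 0 2.5 0 0;38 0 2.5 0 0;38 0 2.5 0 0;38 0 2.5 0 0;38 0 2.5 20 0;38 0 2.5 60 0;38 0 2.5 80 0;38 0 2.5 80 0"

```text
time_s: 12.8
position: [0.545, 0.0479, 0.0969]
tcp_rot: [[0.098, 0.995, 0.007], [0.995, -0.098, -0.001], [-0.0, 0.007, -1.0]]
force: [-0.3, -0.1, 0.2]
opening: 0.436
grasp_force: 0.0
```

>>> drive_tool:
  deltas: "40 -38 -6 0 0.13;40 -38 -6 0 1.571;40 -38 -6 0 1.571;40 -38 -6 0 1.571;40 -38 -6 0 1.571;40 -38 -6 0 1.571;40 -38 -6 0 1.571;40 -38 -6 0 1.571;40 -38 -6 0 1.571;40 -38 -6 0 1.571;40 -38 -6 0 1.571;40 -38 -6 0 1.571"

```text
time_s: 14.0
position: [0.504, 0.0422, 0.0931]
tcp_rot: [[-0.995, 0.098, -0.002], [0.098, 0.995, 0.0], [0.002, 0.0, -1.0]]
force: [0.6, 0.9, 0.8]
opening: 0.457
grasp_force: 0.0
```

```bash
python3 - <<'E'
from h import *
s=bot.read_state();print(s['time_s'],s['position'],s['tcp_rot'],s['force'],s['joint_positions'])
im=imaging.capture("scene");cv2.imwrite("pics/scene5.png",im[:,:,::-1])
cv2.imwrite("pics/c5.png",cv2.resize(im[200:380,250:470,::-1],None,fx=3,fy=3,interpolation=cv2.INTER_CUBIC))
E
```

```text
14.0 [0.5040069  0.04219835 0.09312186] [[-9.95179189e-01  9.80551890e-02 -1.88742922e-03]
 [ 9.80549391e-02  9.95180978e-01  2.24704239e-04]
 [ 1.90036707e-03  3.85492252e-05 -9.99998194e-01]] [0.64927024 0.90169062 0.79487168] [-7.89047616e+00  3.29620928e+01  1.05536543e+02 -3.15178460e-03
  4.16102495e+01 -9.22609292e+01]
```

View pics/c5.png

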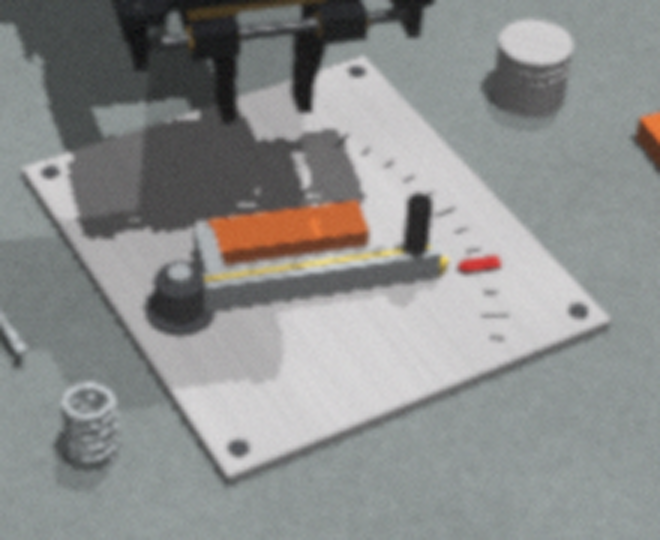

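>>> drive_tool:
  deltas: "40 0 0 -30 0;40 0 0 -60 0;40 0 0 -77 0;40 0 0 -77 0;40 0 0 -77 0;40 5 -0.5 -77 0;40 10 -1 -77 0;40 15 -1.5 -77 0;40 20 -2 -77 0;40 24 -2.4 -77 0;40 24 -2.4 -77 0;40 24 -2.4 -77 0"

```text
time_s: 15.25
position: [0.5294, 0.0397, 0.0172]
tcp_rot: [[-0.995, 0.098, 0.002], [0.098, 0.995, -0.0], [-0.002, -0.0, -1.0]]
force: [0.1, -0.4, 0.4]
opening: 0.46
grasp_force: 0.0
```

>>> drive_tool:
  deltas: "40 2 -0.2 0 0;40 4 -0.4 0 0;40 6 -0.6 0 0;40 8 -0.8 0 0;40 8 -0.8 0 0;40 8 -0.8 0 0"

```text
time_s: 15.85
position: [0.5374, 0.0389, 0.0172]
tcp_rot: [[-0.995, 0.098, 0.002], [0.098, 0.995, -0.0], [-0.002, -0.0, -1.0]]
force: [-0.2, 0.2, -1.3]
opening: 0.456
grasp_force: 0.0
```

>>> drive_tool:
  deltas: "40 1 -0.1 0 0;40 2 -0.2 0 0;40 2 -0.2 0 0;40 2 -0.2 0 0"

```text
time_s: 16.25
position: [0.5384, 0.0389, 0.0171]
tcp_rot: [[-0.995, 0.098, -0.0], [0.098, 0.995, 0.0], [0.0, 0.0, -1.0]]
force: [-0.7, 0.1, 1.3]
opening: 0.459
grasp_force: 0.7
```

>>> drive_tool:
  deltas: "40 0.5 0 0 0;40 1 -0.1 0 0;40 1 -0.1 0 0;40 1 -0.1 0 0"

```text
time_s: 16.65
position: [0.5401, 0.0387, 0.0171]
tcp_rot: [[-0.995, 0.098, 0.001], [0.098, 0.995, -0.0], [-0.001, -0.0, -1.0]]
force: [-0.2, 0.6, -0.7]
opening: 0.457
grasp_force: 0.2
```

>>> drive_tool:
  deltas: "40 0.5 0 0 0;40 1 -0.1 0 0;40 1 -0.1 0 0;40 1 -0.1 0 0"

```text
time_s: 17.05
position: [0.5405, 0.0387, 0.0171]
tcp_rot: [[-0.995, 0.098, -0.0], [0.098, 0.995, 0.0], [0.0, -0.0, -1.0]]
force: [-1.9, 0.4, 0.3]
opening: 0.462
grasp_force: 0.6
```

>>> drive_tool:
  deltas: "40 0.5 0 0 0;40 0.5 0 0 0;40 0.5 0 0 0"

```text
time_s: 17.35
position: [0.5405, 0.0387, 0.0171]
tcp_rot: [[-0.995, 0.098, -0.001], [0.098, 0.995, 0.0], [0.001, -0.0, -1.0]]
force: [-3.5, -0.4, 1.1]
opening: 0.458
grasp_force: 1.4
```

>>> drive_tool:
  deltas: "40 0.5 0 0 0;40 0.5 0 0 0;40 0.5 0 0 0"

```text
time_s: 17.65
position: [0.5406, 0.0387, 0.0171]
tcp_rot: [[-0.995, 0.098, -0.002], [0.098, 0.995, 0.0], [0.002, -0.0, -1.0]]
force: [-4.5, -1.5, 2.6]
opening: 0.454
grasp_force: 2.4
```

>>> drive_tool:
  deltas: "40 -2 0.2 0 0;40 -6 0.6 0 0;40 -12 1.2 0 0;40 -12 1.2 20 0;40 -12 1.2 60 0;0 -12 1.2 85 0;0 -12 1.2 85 0;0 -12 1.2 85 0;0 -12 1.2 85 0"

```text
time_s: 18.55
position: [0.5289, 0.0399, 0.1013]
tcp_rot: [[-0.995, 0.098, -0.001], [0.098, 0.995, 0.0], [0.001, 0.0, -1.0]]
force: [-0.7, 0.3, -0.3]
opening: 0.183
grasp_force: 0.0
```

```bash
python3 - <<'E'
from h import *
s=bot.read_state();print(s['time_s'],s['position'],s['opening'])
im=imaging.capture("scene");cv2.imwrite("pics/scene6.png",im[:,:,::-1])
cv2.imwrite("pics/c6.png",cv2.resize(im[230:340,290:430,::-1],None,fx=5,fy=5,interpolation=cv2.INTER_CUBIC))
E
```

```text
18.55 [0.52893001 0.03993949 0.10126353] 0.18328506298353137
```

View pics/c6.png

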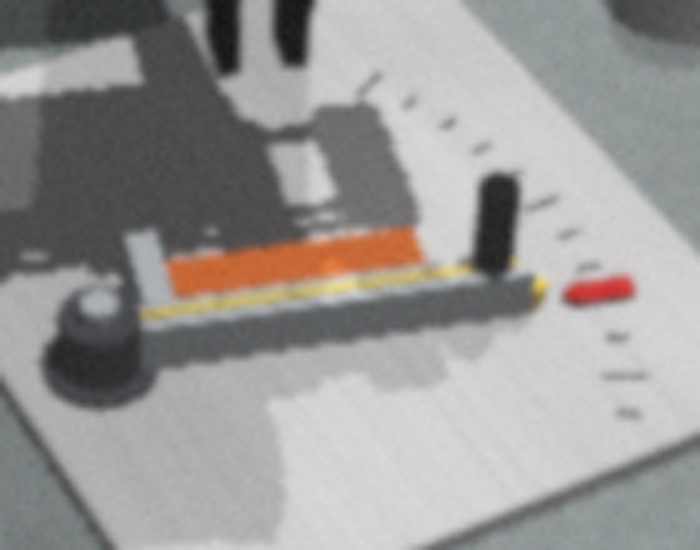

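The bar is against the foot and the fence, and the pointer is still on the mark. I'll nudge the far end lightly, then do the final press.

>>> drive_tool:
  deltas: "0 37 82 0 0;0 37 82 0 0;0 37 82 0 0;0 37 82 0 0;0 37 82 -30 0;0 37 82 -60 0;0 37 82 -84 0;0 37 82 -84 0;0 37 82 -84 0"

```text
time_s: 19.5
position: [0.5657, 0.1208, 0.0177]
tcp_rot: [[-0.995, 0.099, -0.002], [0.099, 0.995, -0.0], [0.002, -0.0, -1.0]]
force: [0.4, -0.6, 1.2]
opening: 0.007
grasp_force: 0.0
```

>>> drive_tool:
  deltas: "0 -0.2 -2 0 0;0 -0.4 -4 0 0;0 -0.7 -7 0 0;0 -0.7 -7 0 0;0 -0.7 -7 0 0"

```text
time_s: 20.0
position: [0.5662, 0.1147, 0.0186]
tcp_rot: [[-0.995, 0.098, 0.001], [0.098, 0.995, 0.0], [-0.001, 0.0, -1.0]]
force: [0.0, 0.6, -0.5]
opening: 0.005
grasp_force: 0.0
```

>>> drive_tool:
  deltas: "0 -0.1 -1 0 0;0 -0.2 -2 0 0;0 -0.3 -3 0 0;0 -0.3 -3 0 0;0 -0.3 -3 0 0"

```text
time_s: 20.5
position: [0.5656, 0.1118, 0.0181]
tcp_rot: [[-0.995, 0.098, -0.0], [0.098, 0.995, 0.0], [0.0, -0.0, -1.0]]
force: [0.3, 0.4, -0.8]
opening: 0.005
grasp_force: 0.0
```

>>> drive_tool:
  deltas: "0 -0.1 -1 0 0;0 -0.2 -2 0 0;0 -0.2 -2 0 0;0 -0.2 -2 0 0"

```text
time_s: 20.9
position: [0.5654, 0.1098, 0.0182]
tcp_rot: [[-0.995, 0.098, -0.0], [0.098, 0.995, 0.0], [0.0, 0.0, -1.0]]
force: [-0.1, -0.1, 0.5]
opening: 0.006
grasp_force: 0.0
```

>>> drive_tool:
  deltas: "0 -0.1 -1 0 0;0 -0.2 -2 0 0;0 -0.2 -2 0 0;0 -0.2 -2 0 0"

```text
time_s: 21.3
position: [0.5652, 0.1078, 0.0182]
tcp_rot: [[-0.995, 0.098, -0.0], [0.098, 0.995, -0.0], [0.0, -0.0, -1.0]]
force: [-0.3, -0.1, 0.3]
opening: 0.006
grasp_force: 0.0
```

>>> drive_tool:
  deltas: "0 -0.1 -1 0 0;0 -0.1 -1 0 0;0 -0.1 -1 0 0"

```text
time_s: 21.6
position: [0.5651, 0.1068, 0.0182]
tcp_rot: [[-0.995, 0.098, 0.0], [0.098, 0.995, 0.0], [0.0, 0.0, -1.0]]
force: [-0.4, -0.5, -0.3]
opening: 0.007
grasp_force: 0.0
```

>>> drive_tool:
  deltas: "0 -0.1 -1 0 0;0 -0.1 -1 0 0;0 -0.1 -1 0 0"

```text
time_s: 21.9
position: [0.565, 0.1058, 0.0182]
tcp_rot: [[-0.995, 0.098, -0.0], [0.098, 0.995, 0.0], [0.0, 0.0, -1.0]]
force: [0.4, -0.5, 0.1]
opening: 0.004
grasp_force: 0.0
```

>>> drive_tool:
  deltas: "0 -0.1 -1 0 0;0 -0.1 -1 0 0;0 -0.1 -1 0 0"

```text
time_s: 22.2
position: [0.5649, 0.1049, 0.0182]
tcp_rot: [[-0.995, 0.098, 0.0], [0.098, 0.995, 0.0], [-0.0, 0.0, -1.0]]
force: [-0.5, 1.3, 0.3]
opening: 0.008
grasp_force: 0.2
```

>>> drive_tool:
  deltas: "0 -0.1 -1 0 0;0 -0.1 -1 0 0;0 -0.1 -1 0 0"

```text
time_s: 22.5
position: [0.5649, 0.1048, 0.0182]
tcp_rot: [[-0.995, 0.098, 0.0], [0.098, 0.995, 0.001], [-0.0, 0.001, -1.0]]
force: [0.6, 4.1, -0.1]
opening: 0.004
grasp_force: 2.6
```

>>> drive_tool:
  deltas: "0 -0.1 -1 0 0;0 -0.1 -1 0 0;0 -0.1 -1 0 0"

```text
time_s: 22.8
position: [0.5649, 0.1047, 0.0182]
tcp_rot: [[-0.995, 0.099, 0.001], [0.099, 0.995, 0.003], [-0.0, 0.003, -1.0]]
force: [0.9, 9.5, 0.2]
opening: 0.003
grasp_force: 4.2
```

>>> drive_tool:
  deltas: "0 0.2 3 0 0;0 0.6 8 0 0;0 0.6 8 0 0;0 0.6 8 40 0;40 0.6 8 83 0;40 0.6 8 83 0;40 -35 -63 83 0;40 -35 -63 83 0;40 -35 -63 83 0;40 -35 -63 83 0;40 -35 -63 83 0"

```text
time_s: 23.9
position: [0.5303, 0.0401, 0.101]
tcp_rot: [[-0.995, 0.097, 0.001], [0.097, 0.995, 0.0], [-0.001, 0.0, -1.0]]
force: [0.5, 0.3, 0.5]
opening: 0.447
grasp_force: 0.0
```

>>> drive_tool:
  deltas: "40 0 0 -40 0;40 0 0 -84 0;40 0 0 -84 0;40 0 0 -84 0;40 4 -0.4 -84 0;40 7 -0.7 -84 0;40 9 -0.9 -84 0;40 9 -0.9 -84 0;40 9 -0.9 -84 0"

```text
time_s: 24.8
position: [0.5389, 0.0389, 0.0177]
tcp_rot: [[-0.995, 0.098, 0.001], [0.098, 0.995, -0.0], [-0.001, -0.0, -1.0]]
force: [-0.4, 0.2, 0.3]
opening: 0.459
grasp_force: 0.0
```

>>> drive_tool:
  deltas: "40 0.5 0 0 0;40 1 -0.1 0 0;40 1.5 -0.1 0 0;40 1.5 -0.1 0 0;40 1.5 -0.1 0 0"

```text
time_s: 25.3
position: [0.5402, 0.0388, 0.0171]
tcp_rot: [[-0.995, 0.098, -0.0], [0.098, 0.995, 0.0], [0.0, 0.0, -1.0]]
force: [0.0, -0.2, -0.3]
opening: 0.463
grasp_force: 0.0
```

>>> drive_tool:
  deltas: "40 0.5 0 0 0;40 1 -0.1 0 0;40 1 -0.1 0 0;40 1 -0.1 0 0"

```text
time_s: 25.7
position: [0.5405, 0.0388, 0.0171]
tcp_rot: [[-0.995, 0.098, -0.001], [0.098, 0.995, 0.0], [0.001, 0.0, -1.0]]
force: [-2.1, 0.9, 1.8]
opening: 0.465
grasp_force: 0.9
```

>>> drive_tool:
  deltas: "40 0.5 0 0 0;40 0.8 -0.1 0 0;40 0.8 -0.1 0 0"

```text
time_s: 26.0
position: [0.5406, 0.0388, 0.0171]
tcp_rot: [[-0.995, 0.098, -0.003], [0.098, 0.995, 0.0], [0.003, 0.0, -1.0]]
force: [-4.1, 0.6, 3.3]
opening: 0.464
grasp_force: 2.3
```

>>> drive_tool:
  deltas: "40 0.4 0 0 0;40 0.8 0 0 0;40 0.8 0 0 0;40 0.8 0 0 0"

```text
time_s: 26.4
position: [0.5406, 0.0388, 0.017]
tcp_rot: [[-0.995, 0.097, -0.005], [0.097, 0.995, 0.0], [0.005, -0.0, -1.0]]
force: [-5.6, -0.1, 4.5]
opening: 0.46
grasp_force: 3.0
```

>>> drive_tool:
  deltas: "40 0.5 0 0 0;40 0.5 0 0 0;40 0.5 0 0 0;40 0.5 0 0 0;40 0.5 0 0 0;40 0.5 0 0 0"

```text
time_s: 27.0
position: [0.5407, 0.0389, 0.017]
tcp_rot: [[-0.995, 0.097, -0.006], [0.097, 0.995, 0.0], [0.006, -0.0, -1.0]]
force: [-6.4, -0.9, 5.6]
opening: 0.461
grasp_force: 3.4
```

>>> drive_tool:
  deltas: "40 0.3 0 0 0;40 0.3 0 0 0;40 0.3 0 0 0;40 0.3 0 0 0;40 0.3 0 0 0;40 0.3 0 0 0;40 0.3 0 0 0;40 0.3 0 0 0;40 0.3 0 0 0;40 0.3 0 0 0"

```text
time_s: 28.0
position: [0.5406, 0.0389, 0.017]
tcp_rot: [[-0.995, 0.097, -0.006], [0.097, 0.995, 0.0], [0.006, -0.0, -1.0]]
force: [-7.5, -0.4, 5.0]
opening: 0.462
grasp_force: 3.6
```

The push is steady at about 7 N, so I'll back off, clear the view and check.

>>> drive_tool:
  deltas: "40 -1.5 0.1 0 0;40 -4 0.4 0 0;40 -10 1 0 0;40 -15 1.5 0 0;40 -15 1.5 30 0;40 -15 1.5 80 0;40 -15 1.5 130 0;40 -15 1.5 130 0"

```text
time_s: 28.8
position: [0.534, 0.0396, 0.1535]
tcp_rot: [[-0.995, 0.097, 0.016], [0.097, 0.995, -0.002], [-0.016, -0.001, -1.0]]
force: [1.0, 0.5, 0.0]
opening: 0.456
grasp_force: 0.0
```

>>> drive_tool:
  deltas: "40 -60 -260 60 0;40 -60 -260 60 0;40 -60 -260 60 0;40 -60 -260 60 0;40 -60 -260 60 0;40 -60 -260 60 0;40 -60 -260 60 0;40 -60 -260 60 0"

```text
time_s: 29.6
position: [0.4683, -0.2198, 0.2066]
tcp_rot: [[-0.995, 0.099, -0.0], [0.099, 0.995, 0.001], [0.0, 0.001, -1.0]]
force: [-0.8, -0.1, -0.2]
opening: 0.46
grasp_force: 0.0
```

```bash
python3 look.py 7
```

```text
29.6 [ 0.46826505 -0.21975778  0.20662102] [-0.7591079  -0.06360966 -0.22155182]
red 77 [265.7 188.6] [599.4 157.6] r,ang 194.8 84.5 (array([599.2, 157.1]), array([26.2,  8.2]), np.float32(81.04431))
yel 13 [280.2 189. ] [594.4 131.5] r,ang 168.3 85.32 (array([594.4, 131.7]), array([3.2, 6.5]), np.float32(-1.1789845))
yel 160 [336.6 191.1] [588.2  40.9] r,ang 77.6 84.46 (array([588.4,  42.1]), array([125.2,   3.4]), np.float32(84.42575))
orange 1172 [334.  205.8] [566.   45.9] r,ang 83.5 100.16 (array([566. ,  46.1]), array([99.2, 31.2]), np.float32(84.44952))
```

View pics/c7.png

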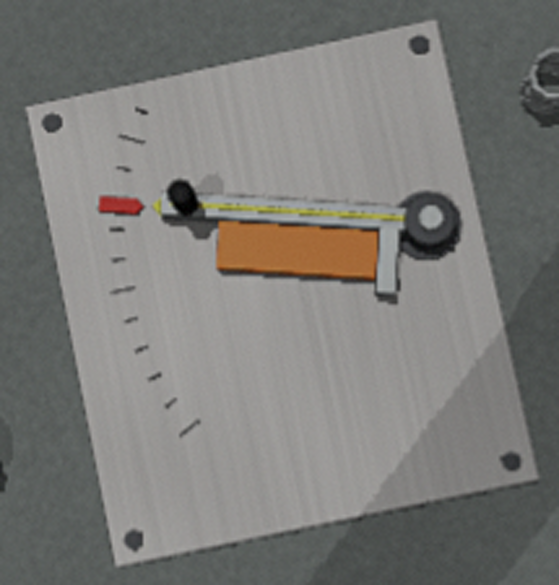

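The fence is unchanged, at 84.45° against the mark's 84.5°. The bar's centre is at (566.0, 45.9) against a home of (566.6, 45.5), parallel to the fence and flush in the corner.

```bash
python3 -c "
from rig import bot
print(bot.hand_in())"
```

```text
the job is handed in; nothing more can be done
None
```

The job is handed in at about 30 s: the fence is on the red mark to within about 0.1–0.2° by camera, and the bar lies flat in the corner, pressed home with a steady push of about 7 N that left the fence in place.

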